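# Set the bench air with the crank key

## Task

Open the bench air valve until its red pointer stands at the orange set mark: stand the loose crank key on the valve's tang, hub fully down, let go of it, then take it by its black knob and swing it round to the mark, and let go. Then lift the key off, take it to the green tray and set it down gently in there, standing upright on its hub. Do not shift the set mark or the other things on the bench.

Things in the scene. Friction and masses are not known exactly. Their poses are not given: they have to be found in the camera images.
- crank: Loose crank key, about 0.44 kg (varies), standing on its hub. The steel hub is a block 63 (x) x 33 (y) x 50 (z) mm, easily gripped across its 33 mm; the origin is the hub's centre, 25 mm above its underside; z is up. On the hub's top lies a blue arm, 20 mm wide, 12 mm thick, along x from -31 to +135 mm (z 25 to 37 mm), with the black knob near its end; 120 mm high in all.
- crank_mouth (a point): Centre of the underside of the crank key's hub, axes as the key's. Here opens the slot that fits the valve's tang: 47 (x) x 13 (y) mm, 38 mm deep.
- crank_knob: Black upright knob of the crank key, 28 mm across, 52 mm tall; the origin is its middle, 120 mm along the key's x and 69 mm above the hub's centre. It spins freely on its own vertical pin, so that a hand holding it need not turn while the crank swings.
- valve_seat (a point): Top of the stem's round steel flange (72 mm across), on its vertical axis, 70 mm above the bench. From it rises the tang, a blade 44 (x) x 10 (y) mm, 34 mm high, top rounded; the key's slot fits over it either way round until the hub rests on the flange. Turns with the stem; x points along the red pointer. The stem is stiff (0.5 N m) and stays where it is left.
- valve_stem (a joint): Valve opening in rad, 0 closed to 1.6; it grows anticlockwise seen from above. It starts nearly closed.
- set_mark (a joint): Angle of the orange set mark about the same axis, same zero and sense: pointer and mark are in line when both joints read the same. Held by friction.
- pointer_tip (a point): Outer end of the red pointer on the stem, 79 mm from the axis, 65 mm above the bench; x points outward.
- mark_tip (a point): Inner end of the orange set mark (26 x 7 x 8 mm), 83 mm from the valve's axis and 61 mm above the bench, on a white sector dial; x points outward.
- valve: Brass valve block fixed to the bench, 75 mm square, with pipe stubs on two sides; origin on the bench under the stem's axis. With both joints at 0 the pointer points along the valve's -y.
- key_tray: Green fixed tray, outside 170 (x) x 150 (y) x 15 mm high, walls 4 mm, its floor's top 4 mm above the bench; origin at the centre of its underside.
- carver_a: Blue rotary carving tool, 165 mm long, 40 mm high, lying; leave alone.
- carver_b: Second blue rotary carving tool, lying; leave alone.
- chisel_a: Chisel with brown wooden handle, 160 mm long, 22 mm high, lying; leave alone.
- chisel_b: Chisel with orange handle, 160 mm long, 22 mm high, lying; leave alone.
- carving: Carved wooden panel 130 x 70 x 32 mm, lying; leave alone.
- glue: Yellow glue bottle 56 mm across, 130 mm tall, standing; leave alone.
- mug: Blue mug, 76 mm across, 85 mm tall, standing; leave alone.
Not all that is in view belongs to the job. Of the things shaped like the crank, the steel one is meant.

How it is judged (in metres and radians):
On the way, in this order (a step that is already met when the one before it is completed fails the run):
1. the key stands fully down on the valve's tang and has been let go (distance between crank_mouth and valve_seat below 0.006 m and angle between crank's own z axis and vertical below 0.08 rad and contact force between the fingers and crank below 0.1 N), for 0.2 s.
2. the valve is being turned by the key's black knob (value of joint valve_stem above 0.35 rad and contact force between the fingers and crank_knob above 0.5 N and distance between crank_mouth and valve_seat below 0.012 m), for 0.1 s.
3. the pointer stands at the mark (within 0.1 rad) and the key, still on the tang, has been let go (angle between the x axis of pointer_tip and the x axis of mark_tip, either way round below 0.1 rad and distance between crank_mouth and valve_seat below 0.012 m and contact force between the fingers and crank below 0.1 N), for 0.2 s.
4. the key is lifted clear of the tang (z of crank_mouth in the frame of valve_seat above 0.036 m), for 0.1 s.
At the end, for the whole second after the job is handed in: The red pointer stands within 0.1 rad of the orange mark; the crank key stands upright (within 0.08 rad) and at rest on its hub on the tray's floor, hub centre within 70 mm (x and y) of the tray's centre, underside not over 8 mm above the bench, let go (angle between the x axis of pointer_tip and the x axis of mark_tip, either way round below 0.1 rad and x of crank in the frame of key_tray between -0.07 and 0.07 m and y of crank in the frame of key_tray between -0.07 and 0.07 m and height (world z) of crank_mouth below 0.008 m and angle between crank's own z axis and vertical below 0.08 rad and linear speed of crank below 0.02 m/s and contact force between the fingers and crank below 0.1 N); the robot touches nothing.
It fails at once if the set mark was shifted (over 5 mm) (distance of mark_tip from where it was at the start of the episode above 0.005 m).
It fails at once if the key was dropped or banged down in the tray (moving at over 0.5 m/s within 10 mm of its floor) (horizontal distance between crank and key_tray below 0.09 m and height (world z) of crank_mouth below 0.014 m and linear speed of crank above 0.5 m/s).
It fails at once if a bystander was shifted by over 25 mm (distance of any of carver_a, carver_b, chisel_a, chisel_b, carving, glue, mug from where it was at the start of the episode above 0.025 m).
It also fails if it takes over 61 s, if anything falls off the work surface, if the arm or the gripper's body presses on something with over 40 N, if the wrist force passes 120 N, or if a joint passes its speed limit or range.

## Robot

A 6-joint arm with a two-finger parallel gripper is mounted at the origin on the work surface. World frame = base frame: x ahead of the robot, y to its left, z up, the work surface at z = 0. Lengths are in m, angles in degrees, forces in N, time in s.
With the tool pointing down it reaches from about 0.25 to 0.8 m from the base axis. Payload 3.9 kg.
Tool frame: the origin (TCP) lies at the very end of the fingers, on their centre line; the grasp point (between the pads) lies 19 mm behind it (bot.grip_point_offset is the distance from the TCP to the grasp point, in m); z points along the fingers, y is the line along which they close (so a half turn about z gives the same grasp; the last joint's range is limited). The gripper opens to 85 mm and grips with 20 to 120 N. Pads are 22 mm wide; open, the fingers measure 114 mm over their backs; the gripper's body (76 mm by 85 mm) begins 54 mm behind the grasp point. The pads swing forward as they close: fully open they stand 13 mm farther back than shut.
Start: joints at [67.838, 14.897, -7.913, 67.191, 0, 90], TCP at [0.198, 0.486, 0.231] pointing down, gripper open.
Joint ranges: [-159.42, 159.42], [-47.68, 98.78], [-73.54, 78.23], [-108.79, 121.32], [-90, 84.71], [-180, 180]. Speed limits (degrees/s): [147.25, 147.25, 180, 180, 180, 180].

## Interface

Orientations are given as a 3x3 rotation matrix whose columns are the frame's x, y, z axes.
In Python, from rig import sense, cams, ticket, bot gives the robot as it stands.
- The arm moves only by the tool send_rows, never from a script. Its arguments are lists of equal length, an entry for each row: "offset": the shift along the tool's x, y, z in units of 60 mm (1.0 is 60 mm), a list of three; "spin": the turn about the tool's z in units of 8 degrees (1.0 is 8 degrees). A call has 1 to 10 rows; each row shifts and turns the commanded pose from where the row before left it, along the tool's axes as they then stand; what a row does not reach is not made up. A row lasts 1/8 s, in which the tool goes at most 62.5 mm and 10.7 degrees, less where a joint would pass 70% of its speed; a pose out of reach is approached as far as the arm can. A call is refused whole if a number of a shift passes 1 or a number of a turn 1, either way. A call with a gripper value outside its range is refused whole. "gripper" is the closure in counts, from 0 (fully open) to 255 (shut), set as the call begins (left out, the last holds). The fingers move at their own pace and stop on an object; the grip force is fixed at half the most. Time passes only in rows, so rows that do not move let the fingers close. It gives the time, the measured TCP pose, the force, the opening and the grip force at its end, in the units of the state.
- sense(): the state, without advancing time (a new reading comes with each control period).
- cams.read_camera(name): name is "scene" or "top" or "wrist"; returns a dict with "pixels" (400x640x3 uint8, red, green, blue), "K" (3x3 intrinsics, pixels), "rvec" (rotation vector, rad) and "tvec" (3), from world to camera coordinates, as OpenCV has them. Camera axes: x right, y down, z forward; pixel columns grow to the right and rows downward; lengths in m; the calibration is good to about 2 mm. A picture is of the moment at which its call begins. There is no depth.
- ticket.hand_in(): hands the job in; it is judged then, once.
The state is a dict: "t": time; "joints": joint angles; "joint_vel": joint speeds; "effort": joint torques, N m; "tcp_pos": TCP position; "eef_rot": TCP orientation; "force": force on the tool from outside, world axes, zero at the start; "ft_torque": the same for the moment, N m; "grip_width": opening from 0.0 (shut) to 1.0 (fully open); "finger_force": force on a finger pad.
Only numpy, scipy, OpenCV 4.12 (cv2) and the standard library are available. Lean on these libraries where they do the work, as an engineer would, in place of code of your own. Each camera call takes 0.05 s, during which the arm holds its last target. There are 200 camera calls.

## Working session

There is one attempt and no reset: what is moved stays moved. The work goes in short steps, Python scripts to look and compute and a tool call to move; the robot and the scene stay as the last step left them, time stands still between calls to the robot, and variables do not carry over. Pictures are saved under pics/ and viewed, at most 10 in all, crops included, and the job is handed in when it is done.

Besides the shell and the picture viewer there is one more tool, called by a JSON object that holds its "name" and its "arguments". send_rows: Moves the arm, as the interface text tells. Its arguments: {"type":"object","properties":{"offset":{"type":"array"},"spin":{"type":"array"},"gripper":{"type":"number"}},"required":["offset","spin"]}

```bash
mkdir -p pics
python3 - <<'E'
from rig import sense,cams,bot
import cv2,numpy as np
s=sense();print(s['t'],s['tcp_pos'],np.round(s['eef_rot'],3).tolist(),s['grip_width'])
for n in('scene','top'):
    c=cams.read_camera(n);cv2.imwrite(f'pics/{n}0.png',c['pixels'][...,::-1])
    R=cv2.Rodrigues(np.array(c['rvec'],float))[0];print(n,-R.T@np.array(c['tvec']).ravel(),R[2],c['K'][0][0])
E
```

```text
0.0 [0.19777028 0.48556292 0.23046118] [[-0.926, 0.377, -0.001], [0.377, 0.926, -0.002], [-0.0, -0.002, -1.0]] 1.000675046710006
scene [ 1.23198364 -0.01576601  1.18592677] [-0.52347516 -0.05762416 -0.85009012] 372.9066563067734
top [ 0.46938925 -0.07282882  1.24943285] [ 0.08518342  0.00622873 -0.99634582] 396.9918421485521
```

View pics/top0.png

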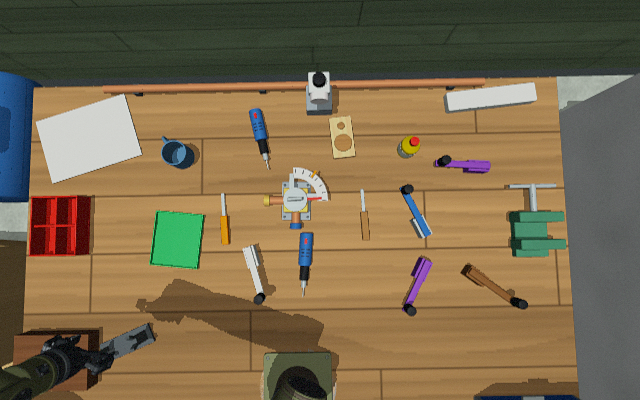

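View pics/scene0.png

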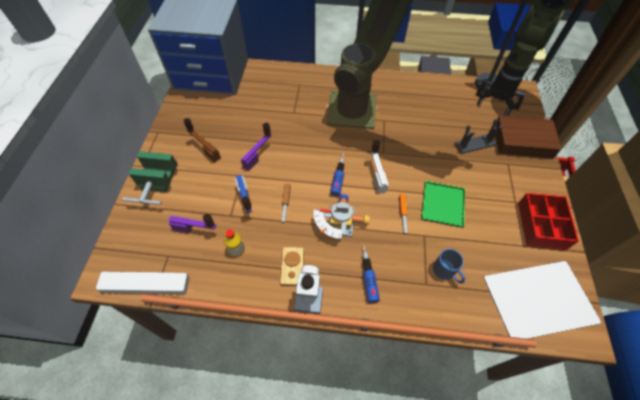

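Candidates for the crank in the top view: (415,210) blue arm, (253,273) white, (417,285) purple, (463,163) purple and (493,285) brown. The description (blue arm on a steel hub) points to (415,210), so I'll check that one and the valve close up.

Run:
```python
import cv2,numpy as np
a=cv2.imread('pics/top0.png')
p=cv2.resize(a[175:245,375:455],None,fx=5,fy=5,interpolation=cv2.INTER_CUBIC)
q=cv2.resize(a[160:230,255:335],None,fx=5,fy=5,interpolation=cv2.INTER_CUBIC)
cv2.imwrite('pics/c0.png',np.hstack([p,q]))
```

```text
(no output)
```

View pics/c0.png

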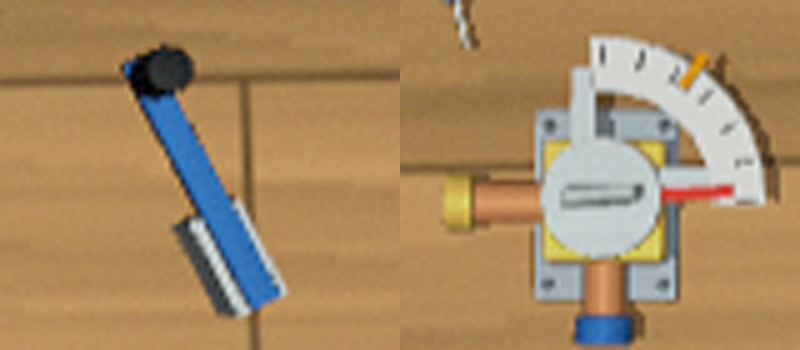

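The crop confirms it: the thing at (415,210) has a steel hub and a blue arm, with its knob at (409,189). The flange is at (295,199), the pointer points right to about (321,198), and the mark is at (314,173). Next I'll measure them.

```bash
cat > h.py <<'E'
import cv2,numpy as np
from rig import sense,cams
def ray(c,uv,z):
    R=cv2.Rodrigues(np.array(c['rvec'],float))[0];t=np.array(c['tvec'],float).ravel()
    uv=np.atleast_2d(np.array(uv,float));K=np.array(c['K'],float)
    d=(np.linalg.inv(K)@np.c_[uv,np.ones(len(uv))].T).T@R;o=-R.T@t
    return (o+d*((z-o[2])/d[:,2])[:,None])[:,:2]
def mask(c,lo,hi,box=None):
    h=cv2.cvtColor(c['pixels'],cv2.COLOR_RGB2HSV);m=cv2.inRange(h,np.array(lo),np.array(hi))
    if box is not None:
        b=np.zeros_like(m);x0,y0,x1,y1=box;b[y0:y1,x0:x1]=1;m=m*b
    return m
def pts(m):
    y,x=np.nonzero(m);return np.c_[x,y].astype(float)
def show(R): return np.degrees(np.arctan2(R[1][0],R[0][0]))
E
python3 - <<'E'
from h import *
c=cams.read_camera('top')
m=mask(c,(95,120,90),(125,255,255),(395,180,435,245))
P=ray(c,pts(m),.062);mu=P.mean(0);_,_,v=np.linalg.svd(P-mu);d=v[0]*np.sign(v[0][0])
s=(P-mu)@d;print('arm',len(P),mu,'ang',np.degrees(np.arctan2(d[1],d[0])),s.min(),s.max(),'hub',mu+d*(s.min()+.031-.001))
k=mask(c,(0,0,0),(180,255,60),(398,178,420,200));q=pts(k);kp=ray(c,[[409,188.5]],.12)[0];print('knob',len(q),q.mean(0),kp,'hub',kp-d*.12)
g=mask(c,(50,120,60),(75,255,255),(140,200,215,280));G=ray(c,pts(g),.01);r=cv2.minAreaRect(G.astype(np.float32)*1000);print('tray',r)
f=ray(c,[[295,199]],.07)[0];print('valve',f)
rd=mask(c,(0,150,120),(5,255,255),(306,185,330,210))|mask(c,(174,150,120),(180,255,255),(306,185,330,210));R_=ray(c,pts(rd),.065);print('ptr',len(R_),R_.mean(0),np.degrees(np.arctan2(*(R_.mean(0)-f)[::-1])))
o=mask(c,(10,180,180),(22,255,255),(305,165,325,185));O=ray(c,pts(o),.065);print('mark',len(O),O.mean(0),np.degrees(np.arctan2(*(O.mean(0)-f)[::-1])))
E
```

```text
arm 290 [ 0.51430895 -0.36576071] ang 26.423648997967938 -0.06983023921927371 0.09183349919818352 hub [ 0.47863985 -0.38348536]
knob 94 [406.30851064 189.        ] [ 0.58586618 -0.33302703] hub [ 0.4784028  -0.38642761]
tray ((452.4840087890625, 370.497802734375), (154.08758544921875, 168.6030731201172), 83.80099487304688)
valve [ 0.56581415 -0.00410346]
ptr 24 [ 0.56749263 -0.0577464 ] -88.20780983232926
mark 14 [ 0.64349765 -0.06098036] -36.210170640822554
```

{"name": "send_rows", "arguments": {"offset": [[0,0,0],[0,0,0],[0,0,0],[0,0,0]], "spin": [1,1,1,1]}}

```text
t: 0.65
tcp_pos: [0.1979, 0.4859, 0.2309]
eef_rot: [[-0.582, 0.813, -0.0], [0.813, 0.582, -0.001], [-0.001, -0.001, -1.0]]
force: [-0.0, 0.4, -0.2]
grip_width: 0.998
finger_force: 0.0
```

```bash
cat >> h.py <<'E'
def rel(x,y,z):
    s=sense();R=np.array(s['eef_rot']);v=R.T@(np.array([x,y,z])-s['tcp_pos'])/.06
    print('t',round(s['t'],2),'tcp',np.round(s['tcp_pos'],4),'yaw',round(show(R),2),'j',np.round(s['joints'],1),'off',np.round(v,2),'F',np.round(s['force'],1),'w',round(s['grip_width'],3))
E
python3 -c "
from h import *
rel(.4785,-.385,.25)"
```

```text
t 0.65 tcp [0.1979 0.4859 0.2309] yaw 125.57 j [ 67.8  14.9  -7.9  67.2  -0.  122.3] off [-14.53  -4.64  -0.31] F [-0.   0.4 -0.2] w 0.998
```

{"name": "send_rows", "arguments": {"offset": [[-0.95,-0.3,0],[-0.95,-0.3,0],[-0.95,-0.3,0],[-0.95,-0.3,0],[-0.95,-0.3,0],[-0.95,-0.3,0],[-0.95,-0.3,0],[-0.95,-0.3,0],[-0.95,-0.3,0],[-0.95,-0.3,0]], "spin": [0,0,0,0,0,0,0,0,0,0]}}

```text
t: 1.9
tcp_pos: [0.386, -0.0833, 0.2314]
eef_rot: [[-0.585, 0.811, 0.001], [0.811, 0.585, 0.0], [-0.0, 0.001, -1.0]]
force: [1.6, 1.1, -0.3]
grip_width: 1.0
finger_force: 0.0
```

{"name": "send_rows", "arguments": {"offset": [[-0.9,-0.3,0],[-0.9,-0.3,0],[-0.9,-0.3,0],[-0.9,-0.3,0],[-0.9,-0.3,0],[0,0,0]], "spin": [0,0,0,0,0,0]}}

```text
t: 2.65
tcp_pos: [0.4717, -0.3564, 0.2297]
eef_rot: [[-0.582, 0.813, -0.0], [0.813, 0.582, -0.0], [-0.0, -0.001, -1.0]]
force: [0.2, -0.2, -0.6]
grip_width: 0.999
finger_force: 0.0
```

{"name": "send_rows", "arguments": {"offset": [[0,0,0],[0,0,0],[0,0,0],[0,0,0],[0,0,0],[0,0,0],[0,0,0]], "spin": [1,1,1,1,1,1,1]}}

```text
t: 3.52
tcp_pos: [0.4704, -0.3513, 0.2312]
eef_rot: [[0.348, 0.937, -0.001], [0.937, -0.348, 0.001], [0.001, -0.001, -1.0]]
force: [0.6, 0.2, -0.4]
grip_width: 1.0
finger_force: 0.0
```

{"name": "send_rows", "arguments": {"offset": [[0,0,0],[0,0,0],[0,0,0],[0,0,0],[0,0,0],[0,0,0]], "spin": [1,1,1,1,1,0.4]}}

```text
t: 4.28
tcp_pos: [0.4704, -0.3514, 0.2312]
eef_rot: [[0.894, 0.447, -0.001], [0.447, -0.894, 0.001], [-0.0, -0.001, -1.0]]
force: [-0.5, 0.9, 1.2]
grip_width: 0.998
finger_force: 0.0
```

```bash
python3 -c "
from h import *
rel(.4785,-.385,.25)
c=cams.read_camera('wrist');cv2.imwrite('pics/w1.png',c['pixels'][...,::-1])
R=cv2.Rodrigues(np.array(c['rvec'],float))[0];print(-R.T@np.array(c['tvec']).ravel(),R[2])"
```

```text
t 4.28 tcp [ 0.4704 -0.3514  0.2312] yaw 26.56 j [-36.8  21.1   1.2  70.1   0.  116.7] off [-0.13  0.56 -0.31] F [-0.5  0.9  1.2] w 0.998
[ 0.53951942 -0.31576524  0.37302833] [-0.2720849  -0.13343039 -0.95297751]
```

View pics/w1.png

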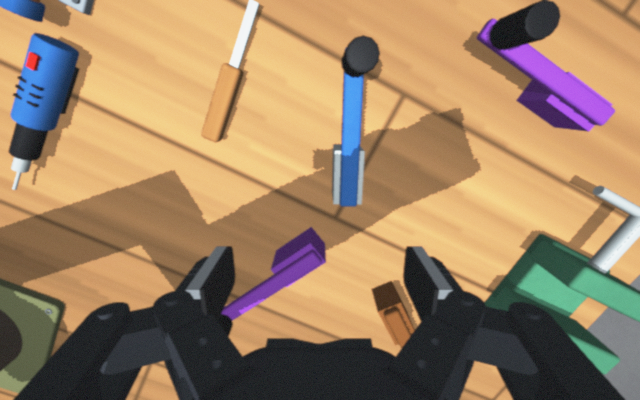

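The wrist view shows the steel key with its hub at about (348,178), the blue arm going up, and the knob top at (361,55). I'll refine its pose from here.

```bash
cat >> h.py <<'E'
def crank(box,z0=0.,n='wrist'):
    c=cams.read_camera(n)
    m=mask(c,(100,120,70),(120,255,255),box)
    P=ray(c,pts(m),z0+.062);r=cv2.minAreaRect((P*1000).astype(np.float32));b=cv2.boxPoints(r)
    w=sorted(r[1]);mu=P.mean(0);_,_,v=np.linalg.svd(P-mu);d=v[0]
    s=(P-mu)@d
    print('arm n',len(P),'mu',mu,'ang',np.degrees(np.arctan2(d[1],d[0])),'ext',s.min(),s.max(),'rect',np.round(b).tolist(),np.round(w,1))
    return mu,d,s
E
python3 - <<'E'
from h import *
mu,d,s=crank((320,60,380,215))
d=d*np.sign(d[0]);s=s if d[0]>0 else s
mu2,d2,_=crank((335,75,370,150));mu3,d3,_=crank((335,150,370,215))
e=mu3-mu2;print(np.degrees(np.arctan2(-e[1],-e[0])))
E
```

```text
arm n 2272 mu [ 0.51817315 -0.36309262] ang -154.02648910834438 ext -0.06604279684289448 0.07353062678058755 rect [[448.0, -387.0], [456.0, -404.0], [582.0, -342.0], [573.0, -325.0]] [ 19.3 139.6]
arm n 1348 mu [ 0.54312445 -0.3509695 ] ang -154.0799548126774 ext -0.035839685904127845 0.03776330131350495 rect [[505.0, -359.0], [513.0, -376.0], [579.0, -344.0], [571.0, -326.0]] [19.3 73.5]
arm n 923 mu [ 0.481267   -0.38098367] ang -153.78244332355314 ext -0.030148395394603757 0.03240663396645798 rect [[448.0, -387.0], [456.0, -404.0], [512.0, -376.0], [504.0, -360.0]] [18.2 62.5]
25.88336053085759
```

```bash
python3 -c "
from h import *
rel(.4795,-.3825,.014)"
```

```text
t 4.47 tcp [ 0.4707 -0.3519  0.2313] yaw 26.73 j [-36.8  21.1   1.2  70.1   0.  116.5] off [-0.1   0.52  3.62] F [-0.5 -0.2 -0.7] w 0.997
```

{"name": "send_rows", "arguments": {"offset": [[-0.1,0.52,0],[0,0,0.6],[0,0,0.6],[0,0,0.6],[0,0,0.6],[0,0,0.4],[0,0,0.4],[0,0,0.3],[0,0,0.12],[0,0,0]], "spin": [0.06,0,0,0,0,0,0,0,0,0]}}

```text
t: 5.72
tcp_pos: [0.4794, -0.3831, 0.0139]
eef_rot: [[0.897, 0.441, -0.001], [0.441, -0.897, 0.001], [-0.0, -0.001, -1.0]]
force: [-0.4, 0.1, 0.7]
grip_width: 1.002
finger_force: 0.0
```

{"name": "send_rows", "arguments": {"offset": [[0,0,0],[0,0,0],[0,0,0],[0,0,0],[0,0,0],[0,0,0]], "spin": [0,0,0,0,0,0], "gripper": 255}}

```text
t: 6.48
tcp_pos: [0.4801, -0.384, 0.0149]
eef_rot: [[0.898, 0.441, 0.001], [0.441, -0.898, -0.001], [0.001, 0.002, -1.0]]
force: [-0.7, -0.8, 5.0]
grip_width: 0.38
finger_force: 61.1
```

{"name": "send_rows", "arguments": {"offset": [[0,0,-0.3],[0,0,-0.5],[0,0,-0.6],[0,0,-0.6],[0,0,-0.6],[0,0,-0.6],[0,0,-0.4],[0,0,0]], "spin": [0,0,0,0,0,0,0,0]}}

```text
t: 7.48
tcp_pos: [0.48, -0.3837, 0.2306]
eef_rot: [[0.898, 0.441, 0.001], [0.441, -0.898, -0.001], [0.001, 0.001, -1.0]]
force: [0.5, -0.5, -5.4]
grip_width: 0.375
finger_force: 60.6
```

```bash
python3 -c "
from h import *
rel(.566,-.004,.23)
c=cams.read_camera('wrist');cv2.imwrite('pics/w2.png',c['pixels'][...,::-1])"
```

```text
t 7.47 tcp [ 0.48   -0.3837  0.2306] yaw 26.16 j [-38.6  23.8   5.2  71.4   0.  115.2] off [ 4.08 -5.05  0.01] F [ 0.5 -0.5 -5.4] w 0.375
```

View pics/w2.png

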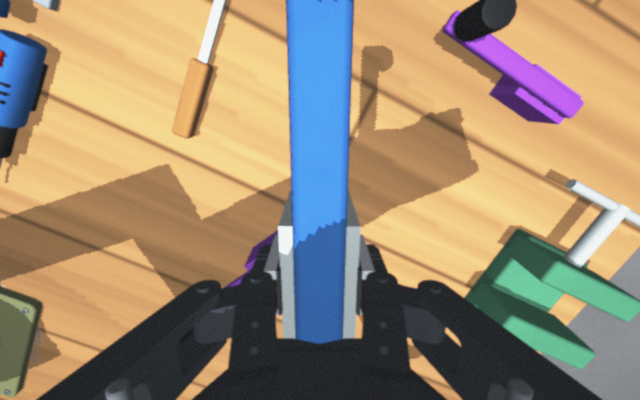

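Held: the hub is in the pads, with its far edge at about row 228. Next I'll stand off beside the valve, turned to its tang, and measure both.

{"name": "send_rows", "arguments": {"offset": [[0.48,-0.82,0],[0.48,-0.82,0],[0.48,-0.82,0],[0.48,-0.82,0],[0.48,-0.82,0],[0,0,0]], "spin": [0,0,0,0,0,0]}}

```text
t: 8.28
tcp_pos: [0.4985, -0.0951, 0.2276]
eef_rot: [[0.895, 0.446, -0.005], [0.446, -0.895, 0.002], [-0.004, -0.004, -1.0]]
force: [0.5, -1.5, -6.1]
grip_width: 0.379
finger_force: 61.8
```

{"name": "send_rows", "arguments": {"offset": [[0,0,0],[0,0,0],[0,0,0],[0,0,0],[0,0,0],[0,0,0],[0,0,0],[0,0,0],[0,0,0],[0,0,0]], "spin": [-1,-1,-1,-1,-1,-1,-1,-1,-0.1,0]}}

```text
t: 9.52
tcp_pos: [0.4998, -0.0996, 0.229]
eef_rot: [[-0.014, 1.0, -0.002], [1.0, 0.014, 0.0], [0.0, -0.002, -1.0]]
force: [0.3, -1.0, -5.1]
grip_width: 0.377
finger_force: 61.8
```

```bash
python3 -c "
from h import *
rel(.566,-.004,.23)
c=cams.read_camera('wrist');cv2.imwrite('pics/w3.png',c['pixels'][...,::-1])"
```

```text
t 9.53 tcp [ 0.4998 -0.0996  0.229 ] yaw 90.82 j [-11.3  13.5 -10.1  66.5  -0.   77.9] off [ 1.58  1.13 -0.02] F [ 0.3 -1.  -5.1] w 0.377
```

View pics/w3.png

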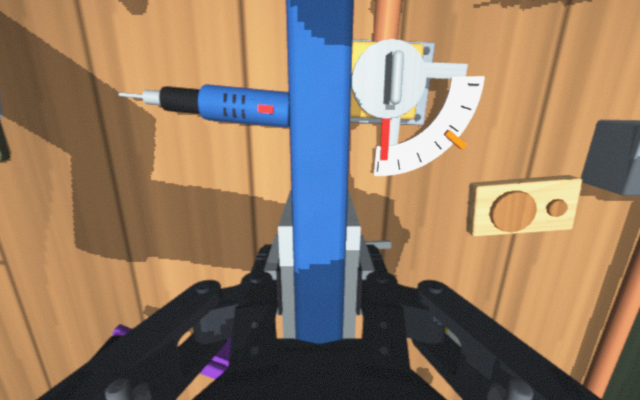

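Run:
```python
from h import *
from scipy.optimize import least_squares
c=cams.read_camera('wrist');s=sense();t=s['tcp_pos'];R=np.array(s['eef_rot'])
a=c['pixels'].astype(int);h=cv2.cvtColor(c['pixels'],cv2.COLOR_RGB2HSV)
for x in(284,288,353,357): print(x,a[186:246:2,x].mean(1).astype(int).tolist())
b=cv2.imread('pics/w3.png')
z=cv2.resize(b[180:350,260:380],None,fx=3.3,fy=3.3,interpolation=cv2.INTER_CUBIC)
z2=cv2.resize(b[30:180,350:480],None,fx=3,fy=3,interpolation=cv2.INTER_CUBIC)
H=max(z.shape[0],z2.shape[0]);o=np.zeros((H,z.shape[1]+z2.shape[1],3),np.uint8);o[:z.shape[0],:z.shape[1]]=z;o[:z2.shape[0],z.shape[1]:]=z2
cv2.imwrite('pics/c3.png',o);print(o.shape)
m=((h[...,1]<40)&(h[...,2]>130)).astype(np.uint8);m[:,:354]=0;m[:36]=0;m[122:]=0;m[:,428:]=0
e=np.vstack([k[:,0] for k in cv2.findContours(m,0,1)[0]]);e=e[(e[:,0]>355)&(e[:,0]<427)]
P=ray(c,e,.07)
f=least_squares(lambda q:np.hypot(*(P-q).T)-.036,P.mean(0),loss='cauchy',f_scale=.0007);print('flange',f.x,'med',np.median(abs(f.fun)),len(P))
rd=((h[...,0]<6)|(h[...,0]>174))&(h[...,1]>150)&(h[...,2]>100);rd[:,:360]=0;rd[:,410:]=0;rd[180:]=0;rd[:100]=0
Q=ray(c,pts(rd),.065);v=np.linalg.svd(Q-Q.mean(0))[2][0];print('ptr',len(Q),Q.mean(0),np.degrees(np.arctan2(v[1],v[0])),'from centre',np.degrees(np.arctan2(*(Q.mean(0)-f.x)[::-1])))
og=(h[...,0]>9)&(h[...,0]<22)&(h[...,1]>190)&(h[...,2]>170);og[:,:435]=0;og[:,475:]=0;og[160:]=0;og[:120]=0
O=ray(c,pts(og),.065);v=np.linalg.svd(O-O.mean(0))[2][0];print('mark',len(O),O.mean(0),np.degrees(np.arctan2(v[1],v[0])),np.degrees(np.arctan2(*(O.mean(0)-f.x)[::-1])))
bl=mask(c,(100,120,70),(120,255,255),(280,2,360,340));B=ray(c,pts(bl),t[2]-.0149+.062)
L=(np.c_[B-t[:2]]@R[:2,:2]);
mid=[(L[(abs(L[:,0]-x)<.002),1].min()+L[(abs(L[:,0]-x)<.002),1].max())/2 for x in(.0,.03,.05,.07)]
print('arm mid y in tool',np.round(mid,4),'x range',L[:,0].min(),L[:,0].max())
zt=t[2]-.0149+.05
print('hub pix->tool x', (ray(c,[[286,226],[355,226]],zt)-t[:2])@R[:2,:2])
```

```text
284 [179, 180, 179, 179, 180, 181, 178, 179, 168, 116, 108, 110, 105, 105, 104, 104, 103, 102, 103, 104, 181, 234, 234, 234, 233, 233, 233, 232, 232, 232]
288 [173, 173, 172, 165, 148, 131, 110, 104, 103, 106, 102, 108, 102, 104, 104, 101, 101, 104, 107, 106, 185, 233, 234, 234, 233, 233, 233, 233, 232, 232]
353 [120, 113, 106, 109, 106, 107, 106, 108, 108, 110, 107, 105, 103, 102, 105, 102, 104, 104, 102, 104, 183, 231, 231, 232, 231, 231, 231, 231, 230, 232]
357 [174, 157, 113, 111, 112, 115, 110, 110, 111, 113, 112, 114, 113, 112, 112, 111, 106, 101, 104, 105, 180, 232, 231, 232, 232, 231, 230, 230, 230, 230]
(561, 786, 3)
flange [ 0.56601267 -0.0022818 ] med 0.003203520189348774 297
ptr 279 [ 0.56647323 -0.05782763] -87.64289274505511 from centre -89.52494475791144
mark 138 [ 0.64050849 -0.05830863] -35.22579081507297 -36.94609875385851
arm mid y in tool [-0.0008 -0.0006 -0.0006 -0.0021] x range -0.013297169105775632 0.1048584161607067
hub pix->tool x [[ 0.0309494  -0.01365863]
 [ 0.03093169  0.01370618]]
```

View pics/c3.png

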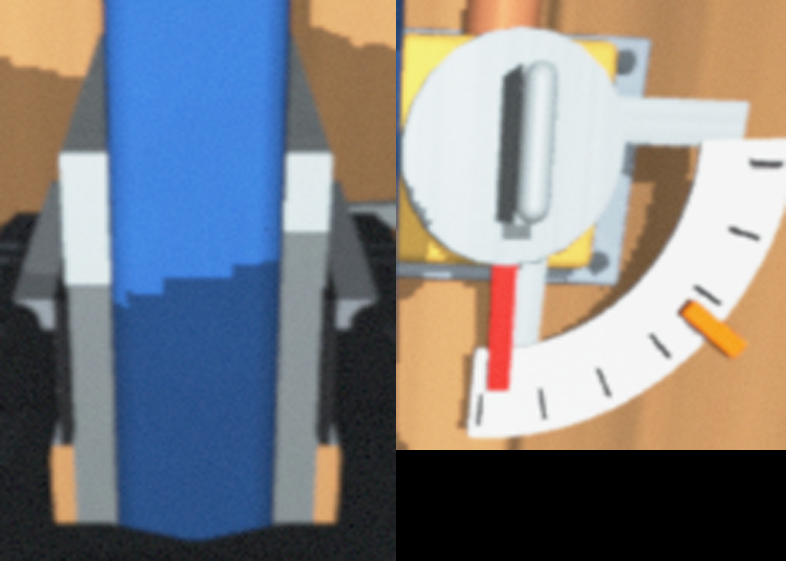

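Run:
```python
from h import *
from scipy.optimize import least_squares
c=cams.read_camera('wrist');a=c['pixels']
g=cv2.GaussianBlur(a,(3,3),0);h=cv2.cvtColor(g,cv2.COLOR_RGB2HSV).astype(int)
# radial edge: leave low-saturation flange
E=[]
cx,cy=388.,78.5
for th in np.radians(list(range(-75,-5,3))+list(range(20,75,3))+list(range(110,150,3))):
    for r in np.arange(28,50,.25):
        x,y=cx+r*np.cos(th),cy+r*np.sin(th)
        S=cv2.getRectSubPix(a.astype(np.float32),(1,1),(x,y))[0,0]
        if S.max()-S.min()>28 or S.max()<165: E.append((x,y));break
E=np.array(E);E=E[E[:,0]>357];P=ray(c,E,.07)
f=least_squares(lambda q:np.hypot(*(P-q).T)-.036,P.mean(0),loss='cauchy',f_scale=.0005)
f3=least_squares(lambda q:np.hypot(*(P-q[:2]).T)-q[2],[*f.x,.036],loss='cauchy',f_scale=.0005)
print('flange',f.x,np.median(abs(f.fun)),f3.x,len(P))
T=ray(c,[[350+(540-396)/3,30+62/3],[350+(537-396)/3,30+221/3]],.1)
print('tang ends',T,T.mean(0),np.degrees(np.arctan2(*(T[0]-T[1])[::-1])))
t=350+(499-396)/3,30+388/3
print('tip',ray(c,[t],.065)-f.x)
# same for top view
```

```text
flange [ 0.5643576  -0.00142748] 0.0003251516653201558 [ 0.56456985 -0.0015843   0.03575321] 47
tang ends [[ 0.56467637  0.01977153]
 [ 0.56793066 -0.02298067]] [ 0.56630352 -0.00160457] 94.35295390603022
tip [[ 0.0045127  -0.07850728]]
```

{"name": "send_rows", "arguments": {"offset": [[0.5,0.36,0],[0.5,0.36,0],[0.5,0.36,0],[0,0,0],[0,0,0]], "spin": [-0.27,0,0,0,0]}}

```text
t: 10.3
tcp_pos: [0.5609, -0.0066, 0.2298]
eef_rot: [[-0.055, 0.999, -0.001], [0.999, 0.055, -0.001], [-0.001, -0.001, -1.0]]
force: [-0.0, -0.3, -5.0]
grip_width: 0.375
finger_force: 62.0
```

```bash
python3 -c "
from h import *
rel(.5651,-.001,.135)"
```

```text
t 10.3 tcp [ 0.5609 -0.0066  0.2298] yaw 93.13 j [-0.7 18.5 -3.  68.6 -0.  86.2] off [0.09 0.08 1.58] F [-0.  -0.3 -5. ] w 0.375
```

{"name": "send_rows", "arguments": {"offset": [[0.09,0.08,0.5],[0,0,0.5],[0,0,0.4],[0,0,0.18],[0,0,0],[0,0,0]], "spin": [0,0,0,0,0,0]}}

```text
t: 11.05
tcp_pos: [0.5667, -0.0012, 0.1365]
eef_rot: [[-0.054, 0.999, 0.002], [0.999, 0.054, -0.0], [-0.0, 0.002, -1.0]]
force: [-0.3, 0.2, -4.4]
grip_width: 0.379
finger_force: 61.9
```

Run:
```python
from h import *
rel(.5651,-.001,.085)
o=[]
for n in('scene','top'):
    c=cams.read_camera(n)
    R,t=np.array(c['rvec'],float),np.array(c['tvec'],float)
    p=cv2.projectPoints(np.array([[.565,0,.1]]),R,t,np.array(c['K']),None)[0].ravel().astype(int)
    x,y=p; o.append(cv2.resize(c['pixels'][y-35:y+35,x-40:x+40,::-1],None,fx=5,fy=5,interpolation=cv2.INTER_CUBIC))
cv2.imwrite('pics/c4.png',np.hstack(o))
```

```text
t 11.05 tcp [ 0.5667 -0.0012  0.1365] yaw 93.09 j [ -0.1  22.  -12.1  55.8  -0.   86.8] off [ 0.   -0.03  0.86] F [-0.3  0.2 -4.4] w 0.379
```

View pics/c4.png

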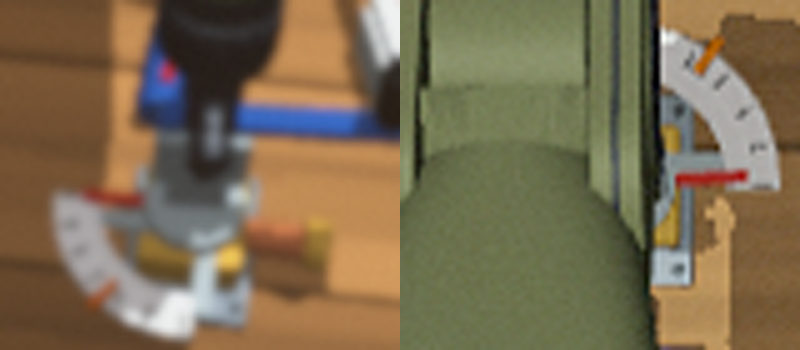

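The hub is over the flange in both views, so I'll lower it gently and watch the force.

{"name": "send_rows", "arguments": {"offset": [[0,-0.02,0.15],[0,0,0.12],[0,0,0.1],[0,0,0]], "spin": [0,0,0,0]}}

```text
t: 11.65
tcp_pos: [0.5645, -0.0009, 0.1124]
eef_rot: [[-0.054, 0.999, -0.001], [0.999, 0.054, 0.0], [0.0, -0.001, -1.0]]
force: [0.4, 0.6, -4.2]
grip_width: 0.379
finger_force: 62.0
```

{"name": "send_rows", "arguments": {"offset": [[0,0,0.1],[0,0,0.1],[0,0,0.1],[0,0,0]], "spin": [0,0,0,0]}}

```text
t: 12.15
tcp_pos: [0.5645, -0.0009, 0.0945]
eef_rot: [[-0.054, 0.999, -0.001], [0.999, 0.054, 0.0], [0.0, -0.001, -1.0]]
force: [-0.2, -0.6, -4.8]
grip_width: 0.377
finger_force: 62.0
```

{"name": "send_rows", "arguments": {"offset": [[0,0,0.08],[0,0,0.06],[0,0,0.03],[0,0,0]], "spin": [0,0,0,0]}}

```text
t: 12.65
tcp_pos: [0.5646, -0.0009, 0.0849]
eef_rot: [[-0.054, 0.999, -0.0], [0.999, 0.054, -0.0], [-0.0, -0.0, -1.0]]
force: [0.1, -0.1, -3.8]
grip_width: 0.378
finger_force: 62.0
```

{"name": "send_rows", "arguments": {"offset": [[0,0,0.02],[0,0,0]], "spin": [0,0]}}

```text
t: 12.9
tcp_pos: [0.5647, -0.001, 0.0848]
eef_rot: [[-0.054, 0.999, 0.001], [0.999, 0.054, -0.0], [-0.0, 0.001, -1.0]]
force: [-3.5, -0.1, 5.7]
grip_width: 0.375
finger_force: 63.2
```

{"name": "send_rows", "arguments": {"offset": [[0,0,0],[0,0,0],[0,0,0],[0,0,0],[0,0,0],[0,0,0]], "spin": [0,0,0,0,0,0], "gripper": 0}}

```text
t: 13.65
tcp_pos: [0.5647, -0.0009, 0.0837]
eef_rot: [[-0.054, 0.999, -0.0], [0.999, 0.054, 0.0], [0.0, -0.0, -1.0]]
force: [-1.5, 0.7, -0.8]
grip_width: 1.004
finger_force: 0.0
```

{"name": "send_rows", "arguments": {"offset": [[0,0,-0.3],[0,0,-0.5],[0,0,-0.6],[0,0,-0.6],[0,0,-0.5],[0,0,0]], "spin": [0,0,0,0,0,0]}}

```text
t: 14.4
tcp_pos: [0.5665, -0.0009, 0.2363]
eef_rot: [[-0.054, 0.999, 0.006], [0.999, 0.054, 0.0], [-0.0, 0.006, -1.0]]
force: [0.3, 0.1, 0.1]
grip_width: 1.004
finger_force: 0.0
```

Run:
```python
from h import *
rel(.56,.118,.148)
c=cams.read_camera('wrist');cv2.imwrite('pics/w5.png',c['pixels'][...,::-1])
```

```text
t 14.4 tcp [ 0.5665 -0.0009  0.2363] yaw 93.12 j [-0.1 18.6 -1.8 69.2  0.  86.8] off [ 1.99 -0.01  1.47] F [0.3 0.1 0.1] w 1.004
```

View pics/w5.png

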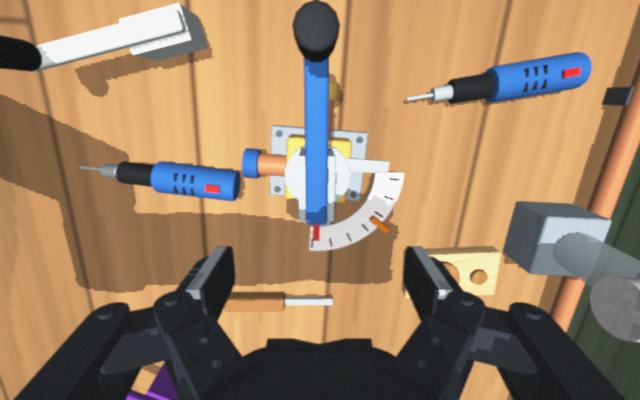

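The key stands on the tang, arm pointing up, knob at about (317,28), pointer tip at about (316,240), mark at (381,225). Next I'll take the knob.

{"name": "send_rows", "arguments": {"offset": [[0.7,-0.01,0],[0.7,-0.01,0],[0.6,-0.01,0.2],[0,0,0.4],[0,0,0.4],[0,0,0.3],[0,0,0.17],[0,0,0]], "spin": [0,0,0,0,0,0,0,0]}}

```text
t: 15.45
tcp_pos: [0.5551, 0.1185, 0.144]
eef_rot: [[-0.054, 0.999, -0.003], [0.999, 0.054, -0.001], [-0.0, -0.003, -1.0]]
force: [-0.5, -0.9, 0.7]
grip_width: 0.995
finger_force: 0.0
```

{"name": "send_rows", "arguments": {"offset": [[0,0,0],[0,0,0],[0,0,0],[0,0,0],[0,0,0],[0,0,0]], "spin": [0,0,0,0,0,0], "gripper": 255}}

```text
t: 16.2
tcp_pos: [0.5567, 0.1192, 0.146]
eef_rot: [[-0.055, 0.999, 0.001], [0.999, 0.055, 0.001], [0.001, 0.001, -1.0]]
force: [-1.2, 1.7, 3.2]
grip_width: 0.311
finger_force: 58.8
```

Run:
```python
from h import *
rel(.468,.070,.148)
s=sense();p=s['tcp_pos'][:2]-np.array([.5645,-.0015]);print(np.hypot(*p),np.degrees(np.arctan2(p[1],p[0])))
R=np.array(s['eef_rot'])[:2,:2];a0=np.arctan2(p[1],p[0]);q=p;r=np.hypot(*p)
for k in range(1,11):
    n=.12*np.array([np.cos(a0+np.radians(5*k)),np.sin(a0+np.radians(5*k))]);print(5*k,np.round(R.T@(n-q)/.06,3));q=n
```

```text
t 16.2 tcp [0.5567 0.1192 0.146 ] yaw 93.13 j [ 12.1  21.9 -10.8  57.3   0.   98.9] off [-0.74 -1.52 -0.04] F [-1.2  1.7  3.2] w 0.311
0.12090641632521937 93.6963286299893
5 [-0.024 -0.174]
10 [-0.024 -0.173]
15 [-0.039 -0.17 ]
20 [-0.054 -0.166]
25 [-0.068 -0.161]
30 [-0.082 -0.154]
35 [-0.095 -0.146]
40 [-0.108 -0.137]
45 [-0.119 -0.127]
50 [-0.13  -0.117]
```

{"name": "send_rows", "arguments": {"offset": [[-0.01,-0.17,0],[-0.02,-0.17,0],[-0.04,-0.17,0],[-0.05,-0.17,0],[-0.07,-0.16,0],[0,0,0]], "spin": [0,0,0,0,0,0]}}

```text
t: 16.95
tcp_pos: [0.5053, 0.1038, 0.1455]
eef_rot: [[-0.054, 0.999, -0.001], [0.999, 0.054, -0.001], [-0.001, -0.001, -1.0]]
force: [2.5, -0.6, 3.7]
grip_width: 0.317
finger_force: 59.0
```

{"name": "send_rows", "arguments": {"offset": [[-0.08,-0.15,0],[-0.1,-0.15,0],[-0.11,-0.14,0],[-0.12,-0.13,0],[0,0,0]], "spin": [0,0,0,0,0]}}

```text
t: 17.58
tcp_pos: [0.473, 0.077, 0.1454]
eef_rot: [[-0.053, 0.999, -0.0], [0.999, 0.053, -0.001], [-0.001, -0.0, -1.0]]
force: [4.0, -0.5, 2.3]
grip_width: 0.311
finger_force: 59.1
```

```bash
cat >> h.py <<'E'
def dial(z=False):
    f=np.array([.5645,-.0015])
    for n in('top','scene'):
        c=cams.read_camera(n);h=cv2.cvtColor(c['pixels'],cv2.COLOR_RGB2HSV).astype(int)
        H,W=h.shape[:2];u,v=np.meshgrid(range(W),range(H));X=(ray(c,np.c_[u.ravel(),v.ravel()],.065)-f).reshape(H,W,2);r=np.hypot(X[...,0],X[...,1]);a=np.degrees(np.arctan2(X[...,1],X[...,0]))
        sec=(a>-100)&(a<10)
        red=((h[...,0]<6)|(h[...,0]>174))&(h[...,1]>130)&(h[...,2]>80)&(r>.045)&(r<.085)&sec
        org=(h[...,0]>=7)&(h[...,0]<22)&(h[...,1]>165)&(h[...,2]>130)&(r>.08)&(r<.115)&sec
        print(n,'red',red.sum(),a[red].mean().round(1) if red.any() else None,r[red].mean() if red.any() else None,'mark',org.sum(),a[org].mean().round(1) if org.any() else None,a[org].std() if org.any() else None)
E
python3 - <<'E'
from h import *
rel(.468,.070,.148);dial()
s=sense();p=s['tcp_pos'][:2]-np.array([.5645,-.0015]);print(np.hypot(*p),np.degrees(np.arctan2(p[1],p[0])))
E
```

```text
t 17.57 tcp [0.473  0.077  0.1454] yaw 93.06 j [  9.3  13.7 -23.1  53.2  -0.1  96.2] off [-0.11 -0.09 -0.04] F [ 4.  -0.5  2.3] w 0.311
top red 27 -44.3 0.062416091710666075 mark 14 -37.0 1.205986133823204
scene red 21 -46.3 0.05973600339301438 mark 6 -36.4 1.255545507696792
0.12067273741513897 139.27694513222607
```

{"name": "send_rows", "arguments": {"offset": [[-0.07,-0.06,0],[-0.07,-0.06,0],[-0.07,-0.06,0],[0,0,0],[0,0,0]], "spin": [0,0,0,0,0]}}

```text
t: 18.3
tcp_pos: [0.464, 0.065, 0.1454]
eef_rot: [[-0.054, 0.999, 0.001], [0.999, 0.054, 0.0], [0.0, 0.001, -1.0]]
force: [5.8, 0.6, -0.3]
grip_width: 0.312
finger_force: 59.2
```

Run:
```python
from h import *
rel(.468,.070,.148);dial()
s=sense();p=s['tcp_pos'][:2]-np.array([.5645,-.0015]);print(np.hypot(*p),np.degrees(np.arctan2(p[1],p[0])))
```

```text
t 18.3 tcp [0.464  0.065  0.1454] yaw 93.12 j [  8.   12.7 -24.5  52.8   0.   94.8] off [ 0.08  0.07 -0.04] F [ 5.8  0.6 -0.3] w 0.312
top red 28 -38.0 0.06203408779588777 mark 14 -37.0 1.143572108084545
scene red 21 -38.9 0.05939900086953241 mark 6 -36.4 1.255545507696792
0.12055079997795928 146.5178512610959
```

{"name": "send_rows", "arguments": {"offset": [[-0.03,-0.02,0],[0,0,0]], "spin": [0,0]}}

```text
t: 18.65
tcp_pos: [0.4631, 0.0635, 0.1455]
eef_rot: [[-0.055, 0.999, 0.001], [0.999, 0.055, 0.001], [0.001, 0.001, -1.0]]
force: [5.1, 0.2, 0.3]
grip_width: 0.314
finger_force: 59.2
```

{"name": "send_rows", "arguments": {"offset": [[0,0,0],[0,0,0],[0,0,0],[0,0,0],[0,0,0],[0,0,0]], "spin": [0,0,0,0,0,0], "gripper": 0}}

```text
t: 19.4
tcp_pos: [0.4626, 0.0632, 0.1455]
eef_rot: [[-0.055, 0.999, -0.0], [0.999, 0.055, 0.0], [0.0, -0.0, -1.0]]
force: [0.3, -0.0, -0.0]
grip_width: 1.002
finger_force: 0.0
```

{"name": "send_rows", "arguments": {"offset": [[0,0,-0.3],[0,0,-0.5],[0,0,-0.5],[0,0,-0.3],[0,0,0]], "spin": [0,0,0,0,0]}}

```text
t: 20.02
tcp_pos: [0.4637, 0.0634, 0.2428]
eef_rot: [[-0.054, 0.999, 0.003], [0.999, 0.054, 0.0], [0.0, 0.003, -1.0]]
force: [-0.3, 0.6, -0.3]
grip_width: 1.002
finger_force: 0.0
```

{"name": "send_rows", "arguments": {"offset": [[-0.7,0.55,0],[-0.7,0.55,0],[-0.7,0.55,0],[-0.7,0.55,0],[0,0,0]], "spin": [-1,-1,-1,-1,-1]}}

```text
t: 20.65
tcp_pos: [0.6343, -0.0649, 0.2378]
eef_rot: [[-0.685, 0.728, -0.002], [0.728, 0.685, -0.0], [0.002, -0.002, -1.0]]
force: [-1.6, 0.7, -0.2]
grip_width: 1.004
finger_force: 0.0
```

Run:
```python
from h import *
dial()
rel(.5645,-.0015,.24)
c=cams.read_camera('wrist');cv2.imwrite('pics/w6.png',c['pixels'][...,::-1])
m=mask(c,(100,120,70),(120,255,255));n,l,st,ce=cv2.connectedComponentsWithStats(m)
for i in range(1,n):
    if st[i][4]>300: print(st[i],ce[i])
```

```text
top red 0 None None mark 0 None None
scene red 21 -38.5 0.059808180935870245 mark 6 -36.4 1.255545507696792
t 20.75 tcp [ 0.6317 -0.0635  0.239 ] yaw 133.05 j [-5.7 26.  10.1 74.3  0.  41.2] off [ 1.52 -0.11 -0.01] F [ 0.1  0.2 -0.8] w 0.999
[ 163    0   76   57 1960] [206.45102041  23.85561224]
[ 277    0   53  124 2952] [304.01422764  59.02947154]
[245  16  31  37 565] [258.80884956  32.09911504]
[ 478  125   86   64 2404] [521.31655574 158.03202995]
```

View pics/w6.png

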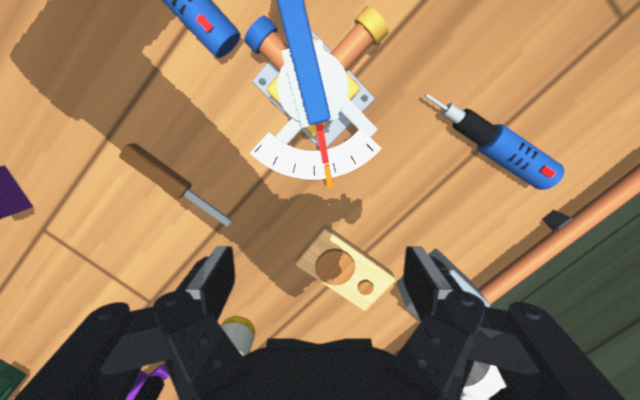

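The pointer (322,145) lies in line with the mark (328,175). Next I'll measure the key's pose so I can lift it off.

Run:
```python
from h import *
for z in (.07,):
    mu,d,s=crank((277,0,331,125),z)
    print(s.min(),s.max(),d)
    e=[mu+d*s.min(),mu+d*s.max()];i=np.argmin([q[0]*-1 for q in e]);dd=mu-e[i];dd/=np.hypot(*dd);print('hub',e[i]+dd*.0305,'ang',np.degrees(np.arctan2(dd[1],dd[0])))
c=cams.read_camera('wrist');h=cv2.cvtColor(c['pixels'],cv2.COLOR_RGB2HSV).astype(int)
rd=((h[...,0]<6)|(h[...,0]>174))&(h[...,1]>150)&(h[...,2]>100);rd[:124]=0;rd[166:]=0;rd[:,:310]=0;rd[:,335:]=0
Q=ray(c,pts(rd),.065);o=(h[...,0]>9)&(h[...,0]<22)&(h[...,1]>190)&(h[...,2]>170);o[:160]=0;o[190:]=0;o[:,:315]=0;o[:,340:]=0
O=ray(c,pts(o),.065)
for X in(Q,O):
    w=X.mean(0)-[.5645,-.0015];print(len(X),np.degrees(np.arctan2(w[1],w[0])))
rel(.5645,-.0015,.24)
```

```text
arm n 2964 mu [0.549336   0.00840369] ang -32.3889437390923 ext -0.04480273400577579 0.04880937225712942 rect [[507.0, 25.0], [585.0, -26.0], [595.0, -10.0], [517.0, 41.0]] [18.7 93.5]
-0.04480273400577579 0.04880937225712942 [ 0.84443131 -0.53566386]
hub [ 0.56479701 -0.00140398] ang 147.61105626090773
216 -36.5805877334173
82 -36.387014762961634
t 20.9 tcp [ 0.631  -0.0627  0.2409] yaw 133.03 j [-5.7 25.8 10.  74.3  0.  41.3] off [ 1.5  -0.11  0.02] F [0.1 0.3 0.1] w 0.996
```

{"name": "send_rows", "arguments": {"offset": [[0.75,-0.05,0],[0.75,-0.06,0],[0,0,0],[0,0,0]], "spin": [0,0,-1,-0.77]}}

```text
t: 21.4
tcp_pos: [0.5642, -0.0009, 0.2422]
eef_rot: [[-0.843, 0.537, 0.001], [0.537, 0.843, -0.0], [-0.001, 0.0, -1.0]]
force: [0.0, -0.1, 0.3]
grip_width: 0.999
finger_force: 0.0
```

{"name": "send_rows", "arguments": {"offset": [[0,0,0],[0,0,0]], "spin": [0,0]}}

```text
t: 21.65
tcp_pos: [0.5652, -0.0017, 0.2418]
eef_rot: [[-0.84, 0.542, 0.0], [0.542, 0.84, -0.0], [-0.0, 0.0, -1.0]]
force: [-0.2, -0.2, -0.7]
grip_width: 0.999
finger_force: 0.0
```

```bash
python3 -c "
from h import *
rel(.5647,-.0015,.086)"
```

```text
t 21.65 tcp [ 0.5652 -0.0017  0.2418] yaw 147.17 j [-0.2 18.6 -1.  70.3 -0.  32.7] off [ 0.01 -0.    2.6 ] F [-0.2 -0.2 -0.7] w 0.999
```

{"name": "send_rows", "arguments": {"offset": [[0,0,0.5],[0,0,0.5],[0,0,0.5],[0,0,0.5],[0,0,0.3],[0,0,0.2],[0,0,0.1],[0,0,0]], "spin": [0,0,0,0,0,0,0,0]}}

```text
t: 22.65
tcp_pos: [0.5656, -0.0018, 0.0856]
eef_rot: [[-0.841, 0.541, 0.0], [0.541, 0.841, 0.0], [-0.0, 0.0, -1.0]]
force: [-0.6, -0.0, 0.4]
grip_width: 1.0
finger_force: 0.0
```

{"name": "send_rows", "arguments": {"offset": [[0,0,0],[0,0,0],[0,0,0],[0,0,0],[0,0,0],[0,0,0]], "spin": [0,0,0,0,0,0], "gripper": 255}}

```text
t: 23.4
tcp_pos: [0.5654, -0.0026, 0.0862]
eef_rot: [[-0.841, 0.541, 0.0], [0.541, 0.841, -0.001], [-0.001, -0.001, -1.0]]
force: [-2.6, -3.0, 5.5]
grip_width: 0.383
finger_force: 60.6
```

```bash
python3 -c "
from h import *
rel(.5647,-.0015,.086);dial()"
```

```text
t 23.4 tcp [ 0.5654 -0.0026  0.0862] yaw 147.25 j [ -0.2  24.4 -16.6  49.   -0.1  32.5] off [0.02 0.01 0.  ] F [-2.6 -3.   5.5] w 0.383
top red 21 -37.3 0.06593574808693033 mark 18 -37.1 1.0765491058900267
scene red 10 -38.4 0.06374669574578522 mark 2 -36.4 0.6640938590787471
```

Gripped, and the pointer hasn't moved. I'll lift straight up.

{"name": "send_rows", "arguments": {"offset": [[0,0,-0.1],[0,0,-0.2],[0,0,-0.2],[0,0,-0.2],[0,0,-0.2],[0,0,-0.4],[0,0,-0.5],[0,0,-0.5],[0,0,-0.2],[0,0,0]], "spin": [0,0,0,0,0,0,0,0,0,0]}}

```text
t: 24.75
tcp_pos: [0.566, -0.0017, 0.2363]
eef_rot: [[-0.841, 0.54, 0.002], [0.54, 0.841, 0.0], [-0.002, 0.001, -1.0]]
force: [-0.5, 0.5, -5.0]
grip_width: 0.383
finger_force: 60.6
```

```bash
python3 -c "
from h import *
rel(.452,.37,.23);dial()"
```

```text
t 24.75 tcp [ 0.566  -0.0017  0.2363] yaw 147.28 j [-0.2 18.8 -1.6 69.5  0.  32.5] off [4.95 4.19 0.1 ] F [-0.5  0.5 -5. ] w 0.383
top red 28 -37.3 0.061610512831605686 mark 16 -37.2 1.0665927901222618
scene red 10 -38.4 0.06374669574578522 mark 1 -37.1 0.0
```

{"name": "send_rows", "arguments": {"offset": [[0.7,0.6,0],[0.7,0.6,0],[0.7,0.6,0],[0.7,0.6,0],[0.7,0.6,0],[0.7,0.6,0],[0.75,0.59,0],[0,0,0],[0,0,0]], "spin": [0,0,0,0,0,0,0,0,0]}}

```text
t: 25.98
tcp_pos: [0.4506, 0.3697, 0.2339]
eef_rot: [[-0.842, 0.54, -0.002], [0.54, 0.842, -0.003], [0.0, -0.003, -1.0]]
force: [-0.9, -0.4, -5.2]
grip_width: 0.375
finger_force: 61.2
```

{"name": "send_rows", "arguments": {"offset": [[0,0,0.5],[0,0,0.6],[0,0,0.6],[0,0,0.6],[0,0,0.5],[0,0,0.3],[0,0,0.1],[0,0,0]], "spin": [0,0,0,0,0,0,0,0]}}

```text
t: 26.98
tcp_pos: [0.4518, 0.3693, 0.0434]
eef_rot: [[-0.841, 0.542, -0.0], [0.542, 0.841, -0.001], [0.0, -0.001, -1.0]]
force: [0.5, 0.7, -5.4]
grip_width: 0.382
finger_force: 61.2
```

```bash
python3 -c "
from h import *
rel(.452,.37,.0202);dial()"
```

```text
t 26.98 tcp [0.4518 0.3693 0.0434] yaw 147.2 j [ 39.3  28.4 -17.   44.6  -0.   72.1] off [0.   0.01 0.39] F [ 0.5  0.7 -5.4] w 0.382
top red 30 -37.4 0.06269993615216514 mark 14 -36.9 1.0770992790780618
scene red 19 -38.1 0.06132124958700016 mark 6 -36.4 1.255545507696792
```

{"name": "send_rows", "arguments": {"offset": [[0,0,0.1],[0,0,0.1],[0,0,0.08],[0,0,0.06],[0,0,0.03],[0,0,0],[0,0,0]], "spin": [0,0,0,0,0,0,0]}}

```text
t: 27.95
tcp_pos: [0.4516, 0.3704, 0.0215]
eef_rot: [[-0.841, 0.541, 0.0], [0.541, 0.841, 0.0], [-0.0, 0.0, -1.0]]
force: [0.0, 0.2, -4.2]
grip_width: 0.376
finger_force: 61.3
```

{"name": "send_rows", "arguments": {"offset": [[0,0,0.02],[0,0,0.02],[0,0,0],[0,0,0]], "spin": [0,0,0,0]}}

```text
t: 28.45
tcp_pos: [0.4518, 0.3704, 0.0202]
eef_rot: [[-0.841, 0.541, 0.001], [0.541, 0.841, 0.001], [-0.0, 0.001, -1.0]]
force: [-2.4, -1.4, 6.1]
grip_width: 0.382
finger_force: 62.5
```

Contact with the floor: the force rose to +6 N. I'll let go and retreat.

{"name": "send_rows", "arguments": {"offset": [[0,0,0],[0,0,0],[0,0,0],[0,0,0],[0,0,0],[0,0,0]], "spin": [0,0,0,0,0,0], "gripper": 0}}

```text
t: 29.2
tcp_pos: [0.4515, 0.3702, 0.0188]
eef_rot: [[-0.841, 0.541, -0.0], [0.541, 0.841, -0.0], [0.0, -0.0, -1.0]]
force: [0.2, -0.1, -0.6]
grip_width: 0.999
finger_force: 0.0
```

{"name": "send_rows", "arguments": {"offset": [[0,0,-0.3],[0,0,-0.5],[0,0,-0.6],[0,0,-0.6],[0,0,-0.6],[0,0,-0.4],[-1,0,0],[-1,0,0],[0,0,0],[0,0,0]], "spin": [0,0,0,0,0,0,0,0,0,0]}}

```text
t: 30.45
tcp_pos: [0.5521, 0.3051, 0.1985]
eef_rot: [[-0.841, 0.541, -0.001], [0.541, 0.841, -0.0], [0.001, -0.001, -1.0]]
force: [0.7, -0.6, 0.6]
grip_width: 1.002
finger_force: 0.0
```

Run:
```python
from h import *
rel(.452,.37,.2);dial()
c=cams.read_camera('wrist');m=mask(c,(100,120,70),(120,255,255));n,l,st,ce=cv2.connectedComponentsWithStats(m)
for i in range(1,n):
    if st[i][4]>300:
        P=ray(c,pts(l==i),.066);r=cv2.minAreaRect((P*1000).astype(np.float32));print(st[i],np.round(r[0]),np.round(r[1]),np.round(cv2.boxPoints(r)).tolist())
```

```text
t 30.45 tcp [0.5521 0.3051 0.1985] yaw 147.23 j [28.9 26.2  4.4 68.2  0.  61.7] off [ 1.99  0.01 -0.02] F [ 0.7 -0.6  0.6] w 1.002
top red 30 -37.5 0.06212084501125627 mark 14 -37.0 1.143572108084545
scene red 19 -38.0 0.06037567841809153 mark 6 -36.4 1.255545507696792
[ 309    0   22   89 1894] [449. 373.] [18. 68.] [[416.0, 384.0], [473.0, 347.0], [483.0, 362.0], [426.0, 399.0]]
[   0  186   62   82 2251] [426.  23.] [46. 83.] [[383.0, 2.0], [466.0, -2.0], [468.0, 44.0], [385.0, 47.0]]
[408 224  85  73 995] [701. 382.] [127.  30.] [[636.0, 376.0], [645.0, 347.0], [765.0, 388.0], [756.0, 417.0]]
[ 57 252  35  26 441] [486.  39.] [41. 15.] [[479.0, 19.0], [493.0, 18.0], [494.0, 59.0], [480.0, 59.0]]
```

```bash
python3 -c "
from rig import ticket
print(ticket.hand_in())"
```

```text
the job is handed in; nothing more can be done
None
```

I turned the valve until its pointer was within about 1 degree of the orange mark, then stood the key upright at the centre of the green tray and let go; the job is handed in, and no verdict came back.

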